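# Stand the fallen bookend up against the books

### The arm

A 6-joint arm with a two-finger parallel gripper is mounted at the origin on the work surface. World frame = base frame: x ahead of the robot, y to its left, z up, the work surface at z = 0. Lengths are in mm, angles in rad, forces in N, time in s.
With the tool pointing down it reaches from about 275 to 1000 mm from the base axis. Payload 8.4 kg.
Tool frame: the origin (TCP) lies at the centre of the arm's flange, where the gripper is bolted on; the fingertips stand 173 mm ahead of it and the grasp point (between the pads) lies 155 mm ahead of it (tcp_to_tips is the distance from the TCP to the fingertips, in mm); z points along the fingers, x is the direction in which the jaws open and shut, and the axes are right-handed (so a half turn about z gives the same grasp; the last joint's range is limited). The gripper opens to 85 mm and grips with 20 to 120 N. Pads are 22 mm wide; open, the fingers measure 114 mm over their backs; the gripper's body (76 mm by 85 mm) begins 54 mm behind the grasp point. The pads swing forward as they close: fully open they stand 13 mm farther back than shut.
Start: joints at [-1.167, 0.353, 1.633, -0, 1.155, -0.002], TCP at [246.72, -574.246, 404.681] pointing down, gripper open.
Joint ranges: [-2.63, 2.63], [-0.92, 2.1], [0.06, 2.66], [-1.3, 4.44], [0, 2.69], [-3.02, 3.02]. Speed limits (rad/s): [2.22, 2.22, 2.79, 3.14, 3.14, 3.14].

### API

Orientations are given as [roll, pitch, yaw] about the fixed x, y, z axes, in that order (R = Rz(yaw) Ry(pitch) Rx(roll)).
In Python, from rig import sense, grab_frame, camera_info, sign_off, tcp_to_tips gives the robot as it stands.
- The arm moves only by the shell command python3 -m creep 'ROWS' [FORCE]. ROWS is text: rows parted by semicolons, each of 5 numbers parted by spaces: the opening in per cent of the stroke, from 0 (shut) to 100 (fully open), then the shift along the tool's x, y, z in cm, then the turn about the tool's z in degrees. In form: fingers tx ty tz roll; .... A call has 1 to 20 rows; each row is the pose to reach, as a shift and turn from the pose measured when the call began, along the tool's axes at that moment; what a row does not reach only later rows make up. A row lasts 1/10 s, in which the tool goes at most 50 mm and 8.59 degrees, less where a joint would pass 70% of its speed; a pose out of reach is approached as far as the arm can. A call with a gripper value outside its range is refused whole. The fingers move at their own pace and stop on an object; FORCE is the grip in N (left out, the last holds). Time passes only in rows, so rows that repeat a pose let the fingers close. It gives the time, the measured TCP pose, the force and the opening at its end, in the units of the state.
- sense(): the state, without advancing time (a new reading comes with each control period).
- grab_frame(name): name is "side" or "top"; returns (picture, depth): 420x560x3 uint8, blue, green, red; 420x560 float32, mm along the optical axis (not along the pixel's ray), 0 where there is no reading.
- camera_info(name): a dict with "vertical_fov" (degrees; the focal length in pixels is half the picture's height over the tangent of half this angle, whatever the lens; pixels are square), "cx", "cy" (the principal point, pixels), "D" ([k1, k2, p1, p2, k3] as OpenCV has them; the pictures are not rectified), "world_to_cam" (4x4, takes a point from world to camera coordinates). Camera axes: x right, y down, z forward; pixel columns grow to the right and rows downward; lengths in mm; the calibration is good to about 2 mm. A picture is of the moment at which its call begins. camera_info takes no time and is no camera call.
- sign_off(): hands the job in, once; it reports no verdict.
The state is a dict: "clock": time; "qpos": joint angles; "qvel": joint speeds; "joint_efforts": joint torques, N m; "eef_pos": TCP position; "tcp_rot": TCP orientation; "contact_force": force on the tool from outside, world axes, zero at the start; "wrist_torque": the same for the moment, N m; "opening": opening from 0.0 (shut) to 1.0 (fully open).
Only numpy, scipy, OpenCV 4.12 (cv2) and the standard library are available. Lean on these libraries where they do the work, as an engineer would, in place of code of your own. Each camera call takes 0.05 s, during which the arm holds its last target.

### The job

The L-shaped aluminium bookend has fallen on its back beside the row of books. Without gripping or lifting it, push its raised foot over so that it stands up on its foot again, then push it along the table until its upright back is flat against the end book, about in the middle. Leave the other things on the table where they are, and finish clear of everything.

Things in the scene. Friction and masses are not known exactly. Their poses are not given: they have to be found in the camera images.
- books: Row of five upright books, fixed to the table, a wooden block at its other end; up to 160 mm deep, 220 mm high, 210 mm long. Origin: on the table under the middle of the flat outer face of the end book beside the bookend (face 150 mm wide, 205 mm high). +y runs from that face into the row, so the free table is at -y; x runs along the face, z up.
- bookend: Loose L-shaped aluminium bookend, 0.3 to 0.6 kg, 90 mm wide (x): plate 130 mm (along y from 0) x 4 mm, its back at z=0; foot 110 mm (along z from 0) x 16 mm with a black rubber sole, underside at y=0. Origin: middle of the outer heel edge. Starts on its back, plate flat, +y roughly to the books, foot straight up, heel 150-180 mm from the end book. Standing: y up, foot away from the books.
- foot_end (a point): Middle of the free end face (90 x 16 mm) of the bookend's foot, at 0, 8, 110 mm in its frame: 110 mm above the table at the start, 8 mm when standing. Pushed here away from the books, and followed over and down, the foot tips about the heel; past about 50 degrees it falls onto its sole by itself. Standing, this face is the place to push it along.
- eraser: Bystander: white eraser block 55 x 22 x 13 mm (x, y, z), origin under its centre. On the table past the bookend, 400 mm or more from the end book.
- jar: Bystander: green glass jar with a steel cap, 66 mm across, 100 mm high, origin under its centre. Beyond the work, on the side away from the robot.
- caddy: Bystander: white plastic desk caddy with four compartments and some pens, 84 mm square on a grey turntable disc 110 mm across, about 160 mm high with the pens, origin under its centre. Beyond the work, on the side away from the robot.
Not all that is in view belongs to the job. Leave any brown or yellow look-alike of the bookend alone.

How it is judged:
By the outcome, as a careful person would: the job done as asked, in the order asked, and still so for the second after the job is handed in, with the robot touching nothing.
It also fails if it takes over 61 s, if anything falls off the work surface, if the arm or the gripper's body presses on something with over 40 N, if the wrist force passes 120 N, or if a joint passes its speed limit or range.

## Working session

There is one attempt and no reset: what is moved stays moved. The work goes in short steps, Python scripts to look and compute and a shell command to move; the robot and the scene stay as the last step left them, time stands still between calls to the robot, and variables do not carry over. Pictures are saved under pics/ and viewed, and the job is handed in when it is done.

```bash
mkdir -p pics; ls; cat > h.py <<'E'
import numpy as np, cv2
from rig import *
def K(n):
    i=camera_info(n); f=210/np.tan(np.radians(i["vertical_fov"]/2))
    return np.array([[f,0,i["cx"]],[0,f,i["cy"]],[0,0,1]]),np.array(i["D"],float),np.array(i["world_to_cam"],float)
def ray(n,uv):
    k,D,T=K(n); p=cv2.undistortPoints(np.array(uv,float).reshape(-1,1,2),k,D).reshape(-1,2)
    d=np.c_[p,np.ones(len(p))]; R=T[:3,:3]
    return -R.T@T[:3,3], d@R   # scale = z depth
def onz(n,uv,z):
    c,d=ray(n,uv); return c+d*((z-c[2])/d[:,2])[:,None]
def dep(n,uv,depth):
    c,d=ray(n,uv); uv=np.array(uv,int).reshape(-1,2)
    return c+d*depth[uv[:,1],uv[:,0]][:,None]
def proj(n,P):
    k,D,T=K(n); return cv2.projectPoints(np.array(P,float).reshape(-1,1,3),cv2.Rodrigues(T[:3,:3])[0],T[:3,3],k,D)[0].reshape(-1,2)
E
python3 - <<'E'
from h import *
for n in ("side","top"):
    p,d=grab_frame(n); cv2.imwrite(f"pics/{n}0.png",p); np.savez(f"{n}0.npz",p=p,d=d)
    k,D,T=K(n); print(n,k[0,0],D,(-T[:3,:3].T@T[:3,3]).round(), T[:3,:3].round(2).tolist(),(d>0).mean())
s=sense(); print(s["eef_pos"],s["tcp_rot"],s["clock"],tcp_to_tips)
E
```

```text
pics
side 451.19045562869496 [-0.03845989  0.          0.          0.          0.        ] [422. 516. 839.] [[-0.98, -0.17, 0.02], [-0.15, 0.79, -0.59], [0.09, -0.59, -0.8]] 0.9961437074829932
top 390.63899652940864 [-0.00556655  0.          0.          0.          0.        ] [455. -37. 855.] [[0.02, -1.0, -0.02], [-1.0, -0.02, -0.07], [0.07, 0.02, -1.0]] 0.9958673469387755
[ 246.64935181 -574.04420447  404.02094947] [-3.14159245e+00  1.25705519e-03 -1.16494993e+00] 0.1 173.4
```

View pics/side0.png

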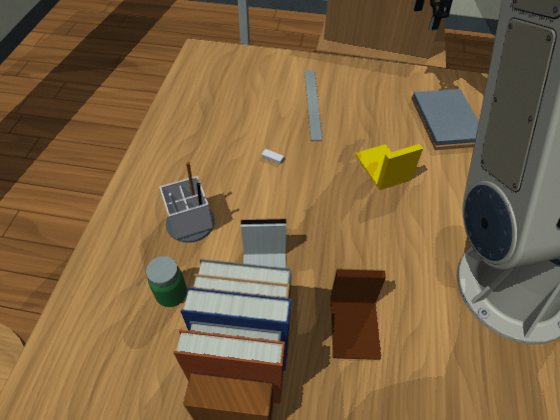

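View pics/top0.png

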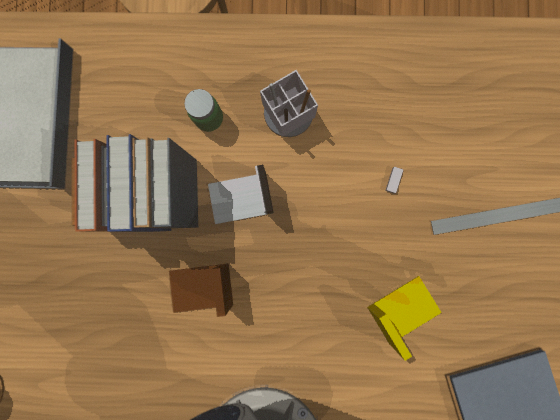

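The aluminium L could be any of three things. It is either the grey one (top 240,195; side 265,240), the brown one (top 200,290; side 357,315) or the yellow one (top 405,310; side 390,165). The ruler and the grey book are not L-shaped. I choose the grey one beside the books and check it in a crop.

```bash
python3 - <<'E'
from h import *
a=np.load("top0.npz");b=np.load("side0.npz")
ca=cv2.resize(a['p'][120:245,140:300],None,fx=5,fy=4.8,interpolation=cv2.INTER_CUBIC)
ca=cv2.resize(a['p'][130:240,160:290],None,fx=5,fy=5,interpolation=cv2.INTER_CUBIC); cv2.imwrite("pics/ct.png",ca)
cb=cv2.resize(b['p'][205:295,180:310],None,fx=6,fy=6,interpolation=cv2.INTER_CUBIC); cv2.imwrite("pics/cs.png",cb)
d=a['d']
for n,dd in(("top",a['d']),("side",b['d'])):
    v,u=np.mgrid[0:420,0:560]; uv=np.c_[u.ravel(),v.ravel()]
    P=dep(n,uv,dd).reshape(420,560,3); np.save(n+"P.npy",P)
    for (x,y) in {"top":[(264,190),(266,200),(240,205),(220,200),(202,104),(160,185),(185,190),(300,200)],"side":[(263,220),(265,240),(168,268),(230,268)]}[n]: print(n,(x,y),P[y,x].round(1))
E
```

```text
top (264, 190) [534.2   6.3 109.6]
top (266, 200) [515.1   2.  108.9]
top (240, 205) [511.3  64.1   4.6]
top (220, 200) [521.2 108.2   5.5]
top (202, 104) [703.2 133.6 102.2]
top (160, 185) [529.1 176.6 203.8]
top (185, 190) [531.7 160.4 102.9]
top (300, 200) [525.2 -66.9   1.8]
side (263, 220) [540.2   4.  108.5]
side (265, 240) [534.3  17.2  57.3]
side (168, 268) [694.6 138.3  98.3]
side (230, 268) [558.3 173.  202.5]
```

View pics/ct.png

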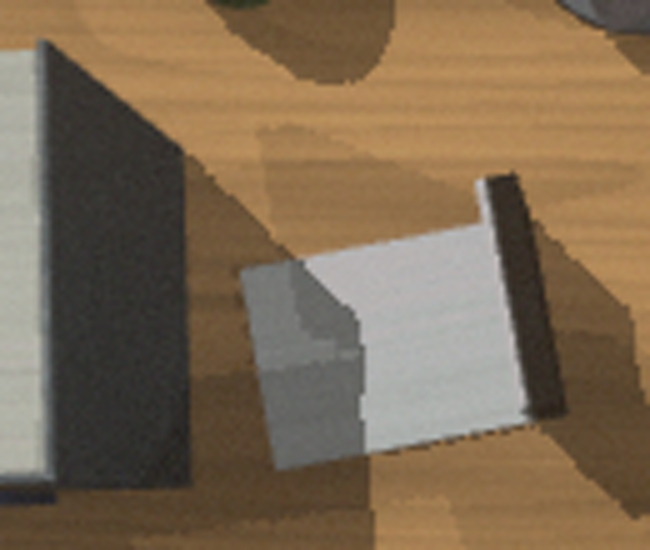

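View pics/cs.png

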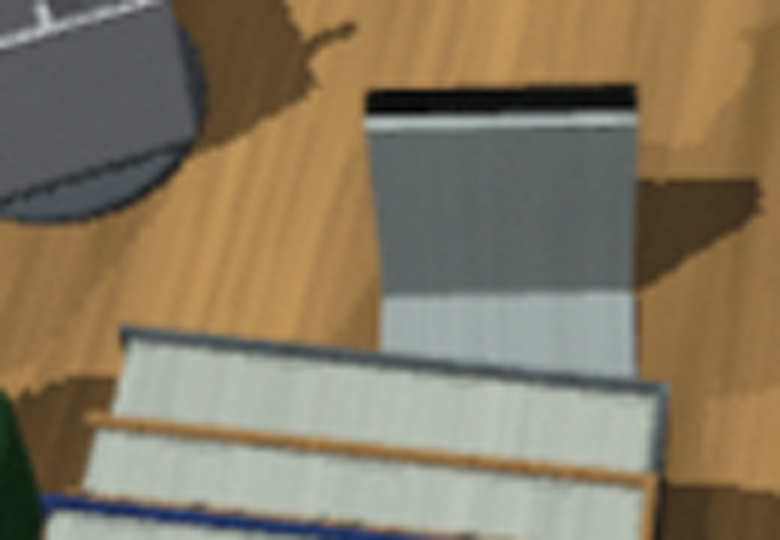

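The top crop shows the grey plate, with the foot's dark end face running from about (259,165) to (270,213). The side crop shows the foot top at (241..286, 220). This is the right bookend. Next I measure the face and the foot.

```bash
python3 - <<'E'
from h import *
P=np.load("topP.npy"); Q=np.load("sideP.npy")
for n,A,z0,z1 in(("top",P,100,116),("side",Q,100,116)):
    m=(A[...,2]>z0)&(A[...,2]<z1)&(A[...,0]>460)&(A[...,0]<610)&(A[...,1]>-30)&(A[...,1]<60)
    X=A[m]; r=cv2.minAreaRect(X[:,:2].astype(np.float32)); print(n,m.sum(),X.mean(0).round(1),r); print(cv2.boxPoints(r).round(1).tolist())
# plate from top
m=(P[...,2]>1.5)&(P[...,2]<10)&(P[...,0]>450)&(P[...,0]<620)&(P[...,1]>20)&(P[...,1]<150)
g=np.load("top0.npz")['p'].astype(int); sat=g.max(2)-g.min(2)
m&=sat<25
r=cv2.minAreaRect(P[m][:,:2].astype(np.float32)); print("plate",m.sum(),r,cv2.boxPoints(r).round(1).tolist(),P[m][:,2].mean())
# books face from top: points on dark face
m=(P[...,2]>15)&(P[...,2]<190)&(P[...,0]>430)&(P[...,0]<640)&(P[...,1]>140)&(P[...,1]<180)
X=P[m]; A=np.c_[X[:,0],X[:,2],np.ones(len(X))]
s,_,_,_=np.linalg.lstsq(A,X[:,1],rcond=None); e=X[:,1]-A@s; k=abs(e)<4; s,_,_,_=np.linalg.lstsq(A[k],X[k,1],rcond=None); print("face y=ax+bz+c",s, k.sum(),e[k].std(), X[k,0].min(),X[k,0].max())
for zz in (40,80,120,160): 
    q=X[k&(abs(X[:,2]-zz)<8)]; print(zz,q[:,0].min().round(1),q[:,0].max().round(1))
# wrist of floor edges by ray at z=4 & z=110
ct=lambda L:[(x/5+160-.4,y/5+130-.4) for x,y in L]
F=onz("top",ct([(487,178),(519,174),(566,412),(530,418)]),110); print("foot",F.round(1).tolist())
print("plate far",onz("top",ct([(240,269),(277,470)]),4).round(1).tolist())
print("face bottom",onz("top",ct([(183,150),(189,486)]),0).round(1).tolist(), "top",onz("top",ct([(42,42),(52,470)]),205).round(1).tolist())
def xi(x): return [(x[0]/6+180-.4,x[1]/6+205-.4)]
print("side foot far corners",[onz("side",xi(c),110).round(1).tolist() for c in((367,92),(635,87),(368,125),(635,122))])
for n,b in(("eraser",(380,160,405,200)),):
    A=P[b[1]:b[3],b[0]:b[2]];mm=A[...,2]>7;print(n,A[mm].mean(0))
A=P[70:140,255:320];mm=A[...,2]>20;print("caddy x,y min/max",A[mm].min(0),A[mm].max(0))
A=P[85:135,180:225];mm=A[...,2]>90;print("jar",A[mm].mean(0))
E
```

```text
top 400 [537.8   8.5 110.7] ((538.4733276367188, 8.754138946533203), (90.07518768310547, 16.06028938293457), 12.144743919372559)
[[492.79998779296875, 7.099999904632568], [496.1000061035156, -8.600000381469727], [584.2000122070312, 10.399999618530273], [580.7999877929688, 26.100000381469727]]
side 413 [537.3  11.8 107.2] ((537.771484375, 10.593984603881836), (89.79806518554688, 19.71297836303711), 12.305118560791016)
[[491.79998779296875, 10.699999809265137], [496.0, -8.600000381469727], [583.7000122070312, 10.5], [579.5, 29.799999237060547]]
plate 1959 ((524.4786987304688, 74.84559631347656), (91.32947540283203, 108.72105407714844), 11.864802360534668) [[468.6000061035156, 118.69999694824219], [491.0, 12.300000190734863], [580.2999877929688, 31.0], [558.0, 137.39999389648438]] 4.744582611635044
face y=ax+bz+c [6.17914923e-02 9.64030085e-04 1.27216303e+02] 1815 0.4691292359367855 460.59008990786083 610.8276329850207
40 462.8 609.5
80 462.2 610.4
120 461.6 610.3
160 461.0 609.4
foot [[581.9, 21.0, 110.0], [583.7, 8.7, 110.0], [492.3, -11.6, 110.0], [489.7, 2.1, 110.0]]
plate far [[557.4, 137.0, 4.0], [469.5, 117.7, 4.0]]
face bottom [[610.5, 165.1, 0.0], [461.6, 156.9, 0.0]] top [[609.4, 166.1, 205.0], [464.4, 156.5, 205.0]]
side foot far corners [[[583.4, 13.1, 110.0]], [[496.5, -5.4, 110.0]], [[580.0, 26.0, 110.0]], [[494.1, 8.6, 110.0]]]
eraser [ 570.7401024  -265.41231852   25.61725112]
caddy x,y min/max [455.29476225 -94.00074559  20.02486876] [776.60169597  21.10736329 855.35954487]
jar [701.73365218 138.45663071 109.09732382]
```

```bash
cat >> h.py <<'E'
def R(s): 
    from scipy.spatial.transform import Rotation as Ro
    return Ro.from_euler("xyz",s["tcp_rot"]).as_matrix()
def delta(target,yaw):
    s=sense(); m=R(s); d=m.T@(np.array(target)-s["eef_pos"])
    y=np.arctan2(m[1,0],m[0,0]); return (d/10).round(2), np.degrees((y-yaw+np.pi)%(2*np.pi)-np.pi).round(1)
E
python3 - <<'E'
from h import *
print(delta([531,42,404],0.212))
P=np.load("topP.npy")
for n,b in(("caddy",(250,60,325,140)),("jar",(180,82,228,135)),("eraser",(380,160,410,200))):
    A=P[b[1]:b[3],b[0]:b[2]].reshape(-1,3)
    for lo,hi in((8,25),(25,170)):
        q=A[(A[:,2]>lo)&(A[:,2]<hi)]
        if len(q)>5: print(n,lo,hi,len(q),np.percentile(q,[2,50,98],axis=0).round().tolist())
E
```

```text
(array([-45.37, -50.45,   0.06]), np.float64(-78.9))
caddy 8 25 577 [[667.0, -83.0, 8.0], [708.0, -38.0, 17.0], [768.0, 14.0, 24.0]]
caddy 25 170 1959 [[666.0, -88.0, 28.0], [719.0, -37.0, 76.0], [772.0, 14.0, 145.0]]
jar 8 25 67 [[674.0, 109.0, 9.0], [680.0, 124.0, 16.0], [713.0, 158.0, 24.0]]
jar 25 170 1093 [[674.0, 109.0, 31.0], [697.0, 135.0, 100.0], [730.0, 166.0, 103.0]]
eraser 8 25 272 [[548.0, -284.0, 9.0], [572.0, -269.0, 14.0], [598.0, -253.0, 17.0]]
```

```bash
python3 -m creep '40 -45.4 -50.4 0 -78.9;40 -45.4 -50.4 0 -78.9;40 -45.4 -50.4 0 -78.9;40 -45.4 -50.4 0 -78.9;40 -45.4 -50.4 0 -78.9;40 -45.4 -50.4 0 -78.9;40 -45.4 -50.4 0 -78.9;40 -45.4 -50.4 0 -78.9;40 -45.4 -50.4 0 -78.9;40 -45.4 -50.4 0 -78.9;40 -45.4 -50.4 0 -78.9;40 -45.4 -50.4 0 -78.9;40 -45.4 -50.4 0 -78.9;40 -45.4 -50.4 0 -78.9;40 -45.4 -50.4 0 -78.9;40 -45.4 -50.4 0 -78.9;40 -45.4 -50.4 0 -78.9;40 -45.4 -50.4 0 -78.9'
python3 - <<'E'
from h import *
print(delta([531,42,265],0.212),sense()["contact_force"])
p,d=grab_frame("side"); cv2.imwrite("pics/s1.png",p)
E
```

```text
clock: 1.9
eef_pos: [530.0, 40.9, 404.6]
tcp_rot: [-3.141, 0.001, 0.211]
contact_force: [-0.5, 0.1, 0.6]
opening: 0.404
(array([ 0.12, -0.07, 13.96]), np.float64(-0.1)) [-0.48671406  0.10161911  0.60153715]
```

View pics/s1.png

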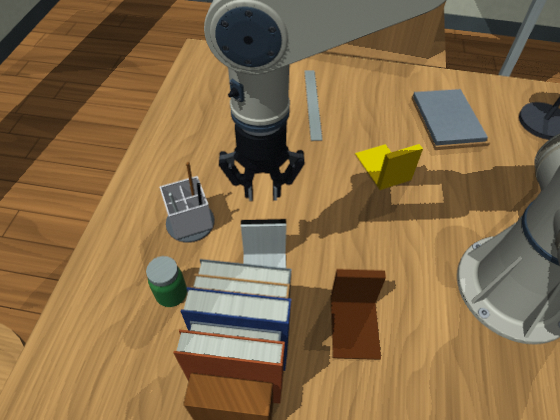

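The fingers hang open above the plate, tips at (250,198) and (276,198), clear of the books and caddy. Next is the descent on the book side of the foot.

```bash
python3 -m creep '40 0.1 0 3 0;40 0.1 0 6 0;40 0.1 0 9 0;40 0.1 0 12 0;40 0.1 0 13.9 0;40 0.1 0 13.9 0;40 0.1 0 13.9 0'
python3 - <<'E'
from h import *
s=sense()
for n in("side","top"):
    p,d=grab_frame(n); cv2.imwrite(f"pics/{n}2.png",p)
p=cv2.imread("pics/side2.png")[130:300,170:340]; cv2.imwrite("pics/side2c.png",cv2.resize(p,None,fx=3.4,fy=3.4))
p=cv2.imread("pics/top2.png")[110:260,150:330]; cv2.imwrite("pics/top2c.png",cv2.resize(p,None,fx=3.4,fy=3.4))
E
```

```text
clock: 2.65
eef_pos: [531.1, 40.8, 266.1]
tcp_rot: [-3.14, 0.001, 0.21]
contact_force: [-0.0, -0.2, 0.6]
opening: 0.401
```

View pics/side2c.png

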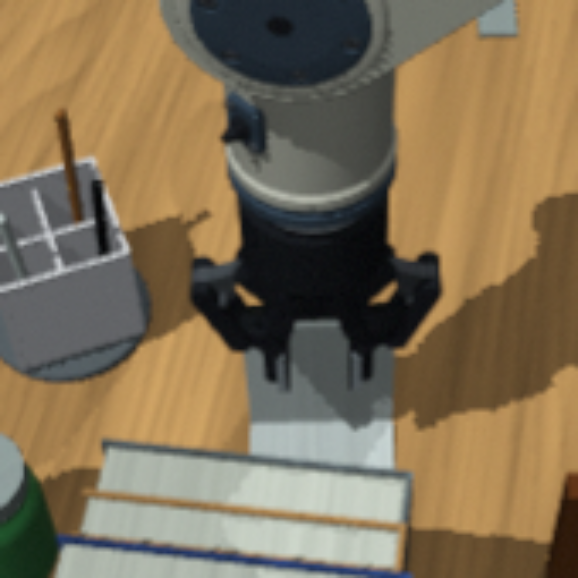

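View pics/top2c.png

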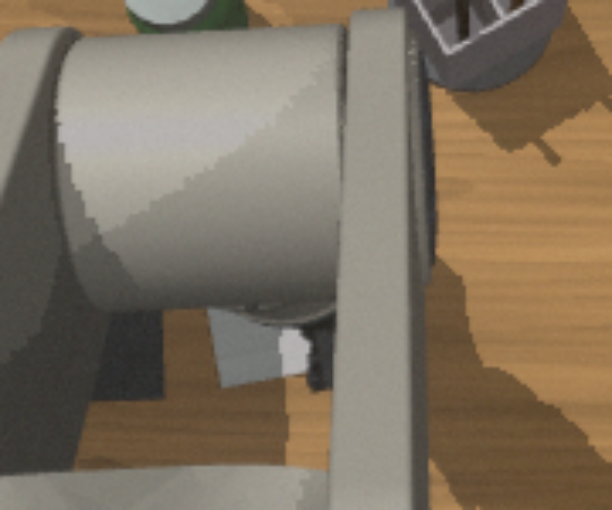

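```bash
python3 -m creep '40 0 0.7 0 0;40 0 1.2 0 0;40 0 1.6 0 0;40 0 2.0 0 0;40 0 2.4 0 0;40 0 2.8 0 0;40 0 3.2 0 0;40 0 3.6 0 0;40 0 4.0 0 0;40 0 4.4 0 0;40 0 4.75 0 0;40 0 4.75 0 0'
python3 - <<'E'
from h import *
s=sense()
p,d=grab_frame("side"); cv2.imwrite("pics/side3c.png",cv2.resize(p[130:300,170:340],None,fx=3.4,fy=3.4))
E
```

```text
clock: 3.95
eef_pos: [541.6, -5.9, 266.9]
tcp_rot: [-3.141, -0.002, 0.21]
contact_force: [-0.3, 0.0, 0.4]
opening: 0.4
```

View pics/side3c.png

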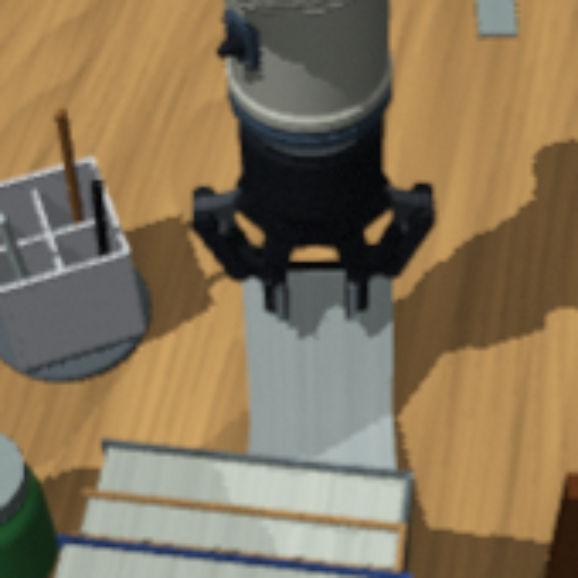

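```bash
python3 - <<'E'
from h import *
p,d=grab_frame("side"); 
for (x,y) in [(320,278),(320,300),(320,320),(320,350),(320,380),(320,410),(320,430),(380,440),(265,430)]:
    u=int(170+x/3.4);v=int(130+y/3.4); print((u,v),dep("side",[(u,v)],d).round(1)[0])
p,d=grab_frame("top"); cv2.imwrite("pics/top3c.png",cv2.resize(p[110:260,150:330],None,fx=3.4,fy=3.4))
E
```

```text
(264, 211) [542.8 -19.  107.5]
(264, 218) [541.9 -13.3  91.3]
(264, 224) [541.3  -8.7  76.7]
(264, 232) [540.1  -1.2  58.5]
(264, 241) [538.9   6.7  36.3]
(264, 250) [537.9  13.4  11.3]
(264, 256) [534.9  28.4  11.7]
(281, 259) [497.5  32.1  16.9]
(247, 256) [570.5  35.3  12. ]
```

View pics/top3c.png

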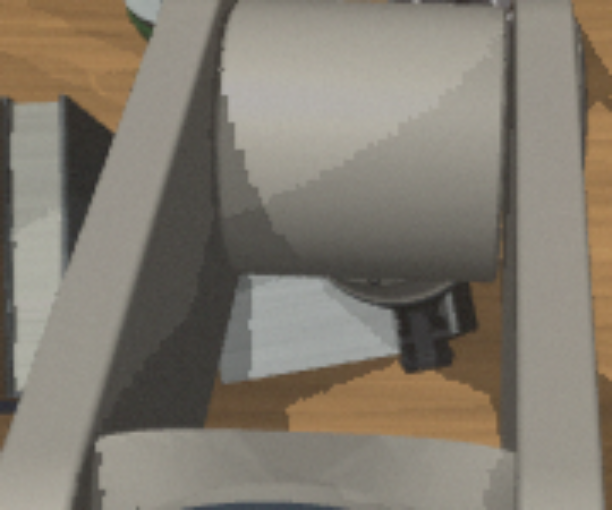

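Depth along the foot's inner face gives (y,z) from (13,11) to (-19,107). So the foot is leaning about 18° and the heel has stayed put. I follow it over and down.

```bash
python3 -m creep '40 0 0.4 0.1 0;40 0 0.8 0.2 0;40 0 1.2 0.3 0;40 0 1.6 0.45 0;40 0 2.0 0.6 0;40 0 2.4 0.8 0;40 0 2.8 1.0 0;40 0 3.2 1.2 0;40 0 3.6 1.5 0;40 0 3.9 1.75 0;40 0 4.2 2.0 0;40 0 4.5 2.2 0;40 0 4.8 2.5 0;40 0 5.1 2.8 0;40 0 5.4 3.1 0;40 0 5.7 3.4 0;40 0 5.9 3.7 0;40 0 5.9 3.7 0;40 0 5.9 3.7 0;40 0 5.9 3.7 0'
python3 - <<'E'
from h import *
s=sense()
p,d=grab_frame("side"); cv2.imwrite("pics/side4c.png",cv2.resize(p[130:300,170:340],None,fx=3.4,fy=3.4));np.savez("s4.npz",p=p,d=d)
E
```

```text
clock: 6.1
eef_pos: [553.9, -63.0, 230.0]
tcp_rot: [-3.141, -0.002, 0.21]
contact_force: [0.3, 0.5, 0.1]
opening: 0.399
```

View pics/side4c.png

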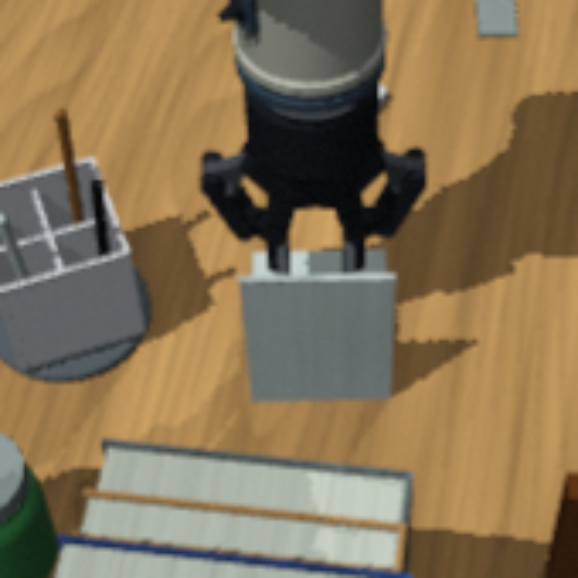

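The bookend now stands: its plate is upright at crop (240–395, 275–400). I raise the tool straight up, then look and measure.

```bash
python3 -m creep '40 0 0 -3 0;40 0 0 -6 0;40 0 0 -10 0;40 0 1 -14 0;40 0 5 -15 0;40 0 9 -15 0;40 0 12 -15 0;40 0 12 -15 0;40 0 12 -15 0'
python3 - <<'E'
from h import *
s=sense()
p,d=grab_frame("side"); cv2.imwrite("pics/side5.png",p);np.savez("s5.npz",p=p,d=d)
p,d=grab_frame("top"); cv2.imwrite("pics/top5.png",p);np.savez("t5.npz",p=p,d=d)
E
```

```text
clock: 7.05
eef_pos: [578.4, -180.7, 379.7]
tcp_rot: [-3.14, -0.001, 0.209]
contact_force: [-0.4, 0.8, 0.4]
opening: 0.401
```

View pics/side5.png

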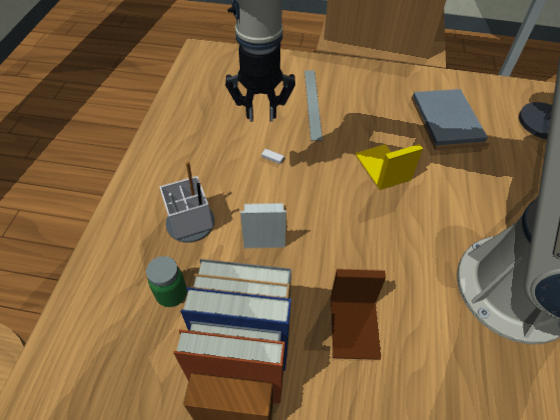

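View pics/top5.png

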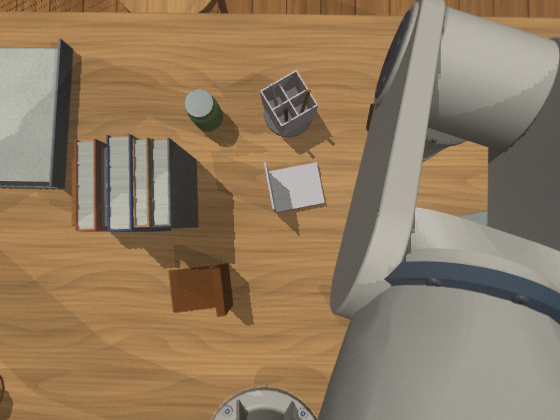

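The bookend is standing, with its plate at side (243–285, 205–248) and its foot at top (270–325, 165–210). Everything else is unmoved. I measure its pose now.

```bash
cat > meas.py <<'E'
from h import *
def meas(t,sd=None):
    v,u=np.mgrid[0:420,0:560]; uv=np.c_[u.ravel(),v.ravel()]
    P=dep("top",uv,t['d']).reshape(-1,3)
    g=t['p'].astype(int).reshape(-1,3); sat=g.max(1)-g.min(1)
    m=(P[:,2]>10)&(P[:,2]<24)&(P[:,0]>450)&(P[:,0]<640)&(P[:,1]>-180)&(P[:,1]<155)&(sat<35)
    r=cv2.minAreaRect(P[m][:,:2].astype(np.float32)); print("foot",m.sum(),P[m].mean(0).round(1),r); print(cv2.boxPoints(r).round(1).tolist())
    if sd is not None:
        Q=dep("side",uv,sd['d']).reshape(-1,3)
        m=(Q[:,2]>20)&(Q[:,2]<126)&(Q[:,0]>480)&(Q[:,0]<620)&(Q[:,1]>-60)&(Q[:,1]<150)
        X=Q[m]; A=np.c_[X[:,0],X[:,2],np.ones(len(X))]; k=np.ones(len(X),bool)
        for _ in range(5):
            s=np.linalg.lstsq(A[k],X[k,1],rcond=None)[0]; k=abs(X[:,1]-A@s)<3
        print("plate back",s.round(4),k.sum(),np.percentile(X[k,0],[1,99]),"tilt deg",np.degrees(s[1]).round(2),"yaw",np.degrees(np.arctan(s[0])).round(2), "top z",X[k,2].max())
E
python3 - <<'E'
from meas import *
meas(np.load("t5.npz"),np.load("s5.npz"))
# finger tip height from side pic
for px in((250,119),(271,119)):
    c,d=ray("side",[px]); t=(-180.7-c[1])/d[0,1]; print((c+d[0]*t).round(1))
E
```

```text
foot 2035 [552.1 -57.2  16.8] ((552.4991455078125, -56.32049560546875), (90.11296081542969, 107.93224334716797), 12.118968963623047)
[[497.1000061035156, -13.0], [519.7999877929688, -118.5], [607.9000244140625, -99.5999984741211], [585.2000122070312, 5.900000095367432]]
plate back [ 2.156000e-01 -2.100000e-03 -1.168329e+02] 1272 [496.9046089  583.19368921] tilt deg -0.12 yaw 12.17 top z 125.95153268081299
[ 603.7 -180.7  200.4]
[ 559.1 -180.7  207.9]
```

```bash
python3 - <<'E'
from h import *
print(delta([571.5,-145,180],0.2115))
E
```

```text
(array([ 0.03, -3.5 , 19.98]), np.float64(-0.1))
```

```bash
python3 -m creep '40 0 -2 0 0;40 0 -3.5 2 0;40 0 -3.5 6 0;40 0 -3.5 10 0;40 0 -3.5 14 0;40 0 -3.5 17 0;40 0 -3.5 19 0;40 0 -3.5 20 0;40 0 -3.5 20 0;40 0 -3.5 20 0'
python3 - <<'E'
from h import *
p,d=grab_frame("side"); cv2.imwrite("pics/side6c.png",cv2.resize(p[90:250,180:340],None,fx=3.6,fy=3.6));np.savez("s6.npz",p=p,d=d)
E
```

```text
clock: 8.15
eef_pos: [571.7, -144.7, 180.6]
tcp_rot: [-3.14, -0.002, 0.211]
contact_force: [-0.3, 0.3, 0.9]
opening: 0.404
```

View pics/side6c.png

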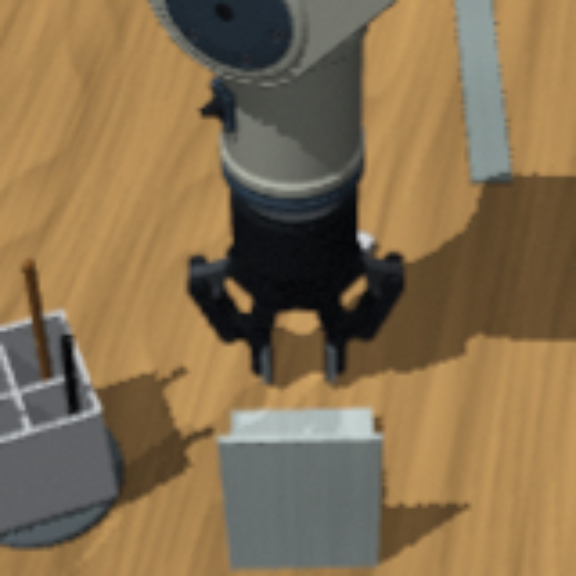

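```bash
python3 - <<'E'
from h import *
P=dep("side",[(253,192),(272,192),(253,190),(272,189),(273,194),(254,195)],np.load("s6.npz")['d']);print(P.round(1))
for px in((254,196),(272.8,195.5)):
    c,d=ray("side",[px])
    for yy in(-134,-144): t=(yy-c[1])/d[0,1]; print(yy,(c+d[0]*t).round(1))
E
```

```text
[[ 591.8 -126.2   28.2]
 [ 548.7 -135.2   27.2]
 [ 592.7 -130.8   29.8]
 [ 549.1 -137.1   35.7]
 [ 546.7 -137.    18.2]
 [ 590.8 -130.1   12.7]]
-134 [ 592.  -134.     3.9]
-144 [ 594.6 -144.    -9. ]
-134 [ 546.6 -134.    16.3]
-144 [ 548.5 -144.     3.6]
```

```bash
python3 -m creep '40 0 -0.8 0.3 0;40 0 -1.6 0.3 0;40 0 -2.1 0.3 0;40 0 -2.6 0.3 0;40 0 -3.1 0.3 0.5;40 0 -3.6 0.3 1;40 -0.1 -4.1 0.3 1.6;40 -0.1 -4.6 0.3 2.2;40 -0.1 -5.1 0.3 2.8;40 -0.2 -5.6 0.3 3.4;40 -0.2 -6.1 0.3 4;40 -0.2 -6.6 0.3 4.6;40 -0.2 -7.1 0.3 5.2;40 -0.2 -7.6 0.3 5.8;40 -0.2 -8.1 0.3 6.4;40 -0.2 -8.6 0.3 7;40 -0.2 -9.1 0.3 7.6;40 -0.2 -9.6 0.3 8.2;40 -0.1 -10.1 0.3 8.6;40 -0.1 -10.1 0.3 8.6'
python3 - <<'E'
from meas import *
p,d=grab_frame("side"); cv2.imwrite("pics/side7.png",p);np.savez("s7.npz",p=p,d=d)
p,d=grab_frame("top"); np.savez("t7.npz",p=p,d=d);cv2.imwrite("pics/top7.png",p)
meas(np.load("t7.npz"),np.load("s7.npz"))
E
```

```text
clock: 10.2
eef_pos: [549.4, -45.7, 178.1]
tcp_rot: [-3.14, -0.002, 0.06]
contact_force: [-0.2, 0.2, 0.4]
opening: 0.399
foot 120 [536.3   4.5  16.7] ((535.8306884765625, 0.49189186096191406), (48.6016731262207, 14.82884693145752), 83.02117156982422)
[[525.5, -22.700000762939453], [540.2000122070312, -24.5], [546.0999755859375, 23.700000762939453], [531.4000244140625, 25.5]]Traceback (most recent call last):
  File "<stdin>", line 4, in <module>
  File "meas.py", line 14, in meas
    print("plate back",s.round(4),k.sum(),np.percentile(X[k,0],[1,99]),"tilt deg",np.degrees(s[1]).round(2),"yaw",np.degrees(np.arctan(s[0])).round(2), "top z",X[k,2].max())
                                          ~~~~~~~~~~~~~^^^^^^^^^^^^^^^
    return _quantile_unchecked(
        a, q, axis, out, overwrite_input, method, keepdims, weights)
    return _ureduce(a,
                    func=_quantile_ureduce_func,
    ...<5 lines>...
                    overwrite_input=overwrite_input,
                    method=method)
    r = func(a, **kwargs)
    result = _quantile(arr,
                       quantiles=q,
    ...<2 lines>...
                       out=out,
                       weights=wgt)
    slices_having_nans = np.isnan(arr[-1, ...])
                                  ~~~^^^^^^^^^
IndexError: index -1 is out of bounds for axis 0 with size 0
```

View pics/side7.png

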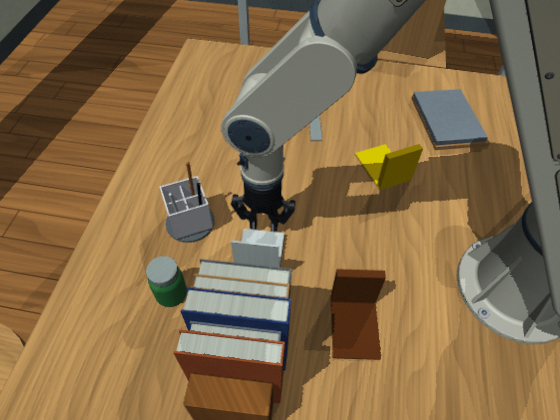

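```bash
python3 - <<'E'
from h import *
s=np.load("s7.npz");t=np.load("t7.npz")
cv2.imwrite("pics/s7c.png",cv2.resize(s['p'][190:290,190:320],None,fx=6,fy=6,interpolation=cv2.INTER_CUBIC))
cv2.imwrite("pics/t7c.png",cv2.resize(t['p'][130:240,160:320],None,fx=4.8,fy=4.8))
E
```

```text
(no output)
```

View pics/s7c.png

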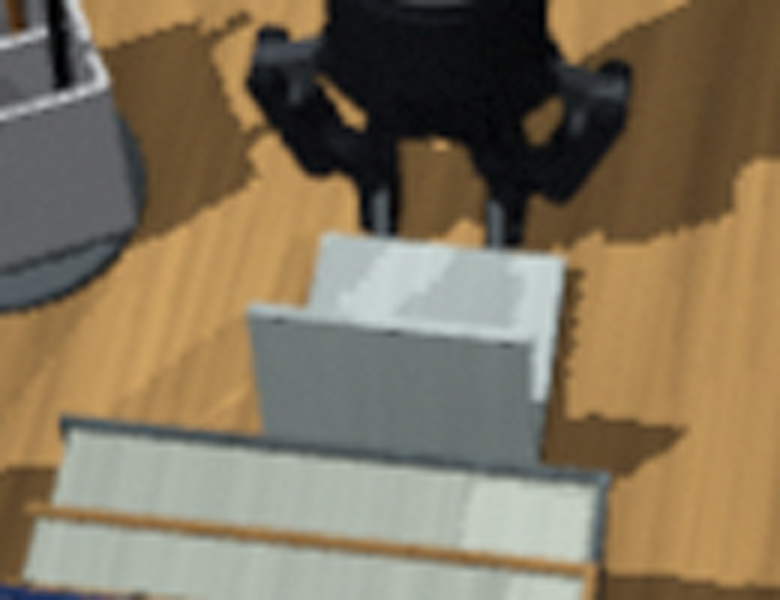

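View pics/t7c.png

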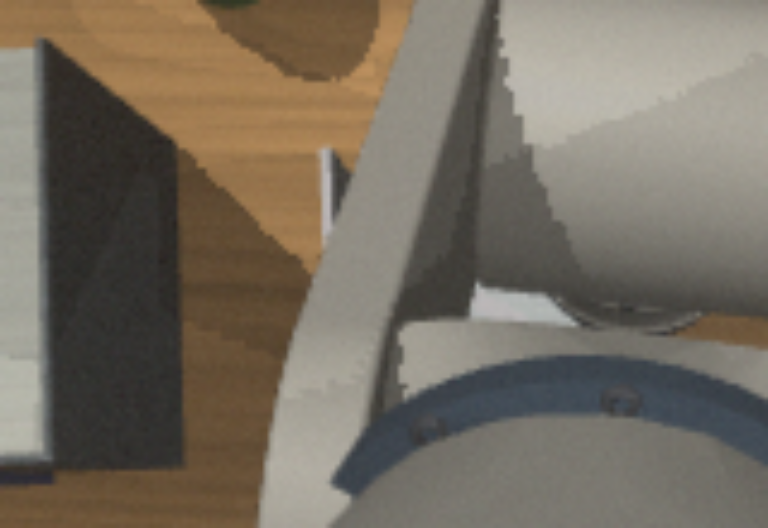

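```bash
cat > pl.py <<'E'
from h import *
def plate(d,v0,v1,u0,u1,zlo=30,tol=3):
    v,u=np.mgrid[v0:v1,u0:u1]; uv=np.c_[u.ravel(),v.ravel()]
    X=dep("side",uv,d); X=X[(X[:,2]>zlo)&(X[:,2]<126)]
    rng=np.random.default_rng(0); best=None
    A=np.c_[X[:,0],X[:,2],np.ones(len(X))]
    for _ in range(300):
        i=rng.choice(len(X),3,False)
        try: s=np.linalg.solve(A[i],X[i,1])
        except Exception: continue
        if abs(s[1])>.2 or abs(s[0])>.4: continue
        k=abs(X[:,1]-A@s)<tol
        if best is None or k.sum()>best.sum(): best=k
    for _ in range(4):
        s=np.linalg.lstsq(A[best],X[best,1],rcond=None)[0]; best=abs(X[:,1]-A@s)<tol
    x=X[best]; print("plate",s.round(4),best.sum(),"yaw",np.degrees(np.arctan(s[0])).round(2),"tilt",np.degrees(s[1]).round(2),"x",np.percentile(x[:,0],[0.5,99.5]).round(1),"y@mid",(s[0]*x[:,0].mean()+s[2]).round(1))
E
python3 - <<'E'
from pl import *
plate(np.load("s7.npz")['d'],235,275,225,290)
k=190
# edges by ray on top edge z=130: crop px
L=[(250,308),(540,342)]
print(onz("side",[(x/6+190-.4,y/6+190-.4) for x,y in L],130).round(1))
F=[(322,235),(568,258)]
print(onz("side",[(x/6+190-.4,y/6+190-.4) for x,y in F],16).round(1))
E
```

```text
plate [6.20000e-02 3.00000e-04 4.22424e+01] 897 yaw 3.55 tilt 0.02 x [497.  585.3] y@mid 75.8
[[585.4  77.3 130. ]
 [494.4  72.9 130. ]]
[[593.2 -29.3  16. ]
 [502.3 -36.   16. ]]
```

Bookend yaw is 3.55° against 3.54° for the book face. It is centred to within 1 mm and 85 mm remain. I push straight on.

```bash
python3 -m creep '40 0 -0.5 0 0;40 0 -1 0 0;40 0 -1.5 0 0;40 0 -2 0 0;40 0 -2.5 0 0;40 0 -3 0 0;40 0 -3.5 0 0;40 0 -4 0 0;40 0 -4.5 0 0;40 0 -5 0 0;40 0 -5.5 0 0;40 0 -6 0 0;40 0 -6.5 0 0;40 0 -7 0 0;40 0 -7.4 0 0;40 0 -7.7 0 0;40 0 -7.9 0 0;40 0 -8 0 0;40 0 -8 0 0'
python3 - <<'E'
from pl import *
p,d=grab_frame("side"); np.savez("s8.npz",p=p,d=d)
cv2.imwrite("pics/s8c.png",cv2.resize(p[205:305,190:320],None,fx=6,fy=6,interpolation=cv2.INTER_CUBIC))
p,d=grab_frame("top"); cv2.imwrite("pics/t8c.png",cv2.resize(p[130:240,130:290],None,fx=4.8,fy=4.8))
E
```

```text
clock: 12.2
eef_pos: [544.5, 34.1, 178.0]
tcp_rot: [-3.14, -0.002, 0.06]
contact_force: [-0.4, 0.6, 0.6]
opening: 0.4
```

View pics/s8c.png

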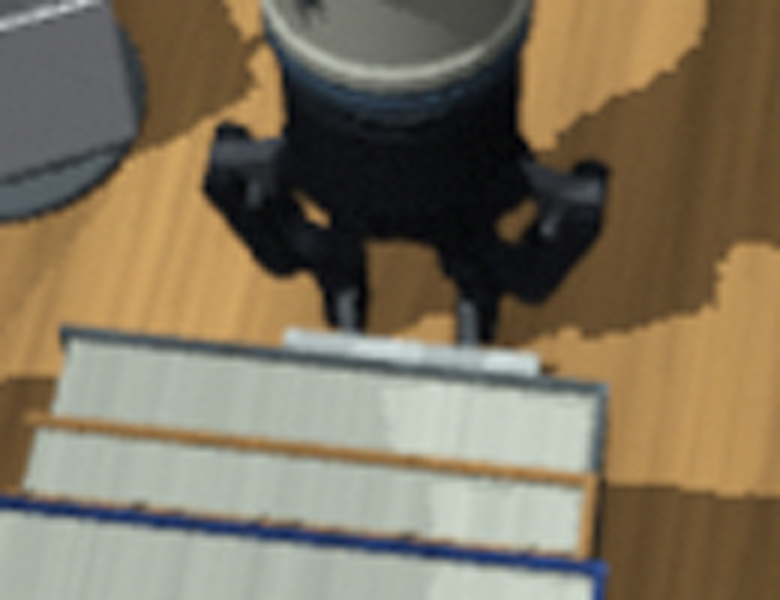

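View pics/t8c.png

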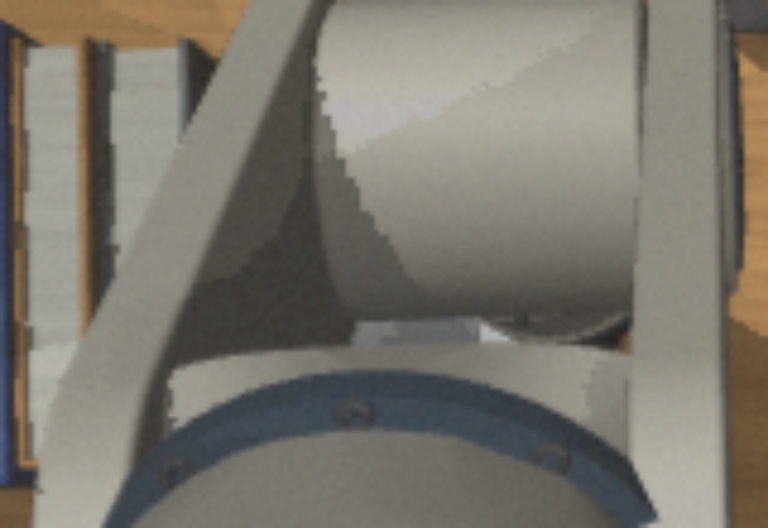

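Still parallel and centred, with about 5 mm to go. I creep into contact while watching the force.

```bash
python3 -m creep '40 0 -0.1 0 0;40 0 -0.2 0 0;40 0 -0.3 0 0;40 0 -0.4 0 0;40 0 -0.45 0 0;40 0 -0.5 0 0;40 0 -0.5 0 0'; python3 -m creep '40 0 -0.05 0 0;40 0 -0.1 0 0;40 0 -0.1 0 0'
```

```text
clock: 13.0
eef_pos: [544.3, 39.1, 178.1]
tcp_rot: [-3.14, -0.002, 0.06]
contact_force: [0.4, -2.4, -0.3]
opening: 0.401
clock: 13.3
eef_pos: [544.3, 39.7, 178.1]
tcp_rot: [-3.14, -0.002, 0.061]
contact_force: [-0.2, -6.3, 0.6]
opening: 0.401
```

```bash
python3 -m creep '40 0 -0.05 0 0;40 0 -0.1 0 0;40 0 -0.1 0 0;40 0 -0.1 0 0'
```

```text
clock: 13.7
eef_pos: [544.3, 40.0, 178.2]
tcp_rot: [-3.141, -0.002, 0.061]
contact_force: [0.3, -9.3, -0.4]
opening: 0.403
```

Firm contact: the force climbs while the tool barely moves. I back off straight, rise and look.

```bash
python3 -m creep '40 0 0.3 0 0;40 0 1 0 0;40 0 2.5 0 0;40 0 5 0 0;40 0 8 0 0;40 0 9 -3 0;40 0 9 -8 0;40 0 9 -13 0;40 0 11 -18 0;40 0 16 -20 0;40 0 21 -20 0;40 0 26 -20 0;40 0 31 -20 0;40 0 31 -20 0;40 0 31 -20 0'
python3 - <<'E'
from h import *
for n in("side","top"):
    p,d=grab_frame(n); np.savez(n+"9.npz",p=p,d=d); cv2.imwrite(f"pics/{n}9.png",p)
t=np.load("top9.npz")
cv2.imwrite("pics/t9c.png",cv2.resize(t['p'][130:240,140:290],None,fx=5,fy=5,interpolation=cv2.INTER_CUBIC))
E
```

```text
clock: 15.2
eef_pos: [562.1, -271.5, 377.7]
tcp_rot: [-3.141, -0.002, 0.058]
contact_force: [-1.1, 0.6, -0.2]
opening: 0.404
```

View pics/t9c.png

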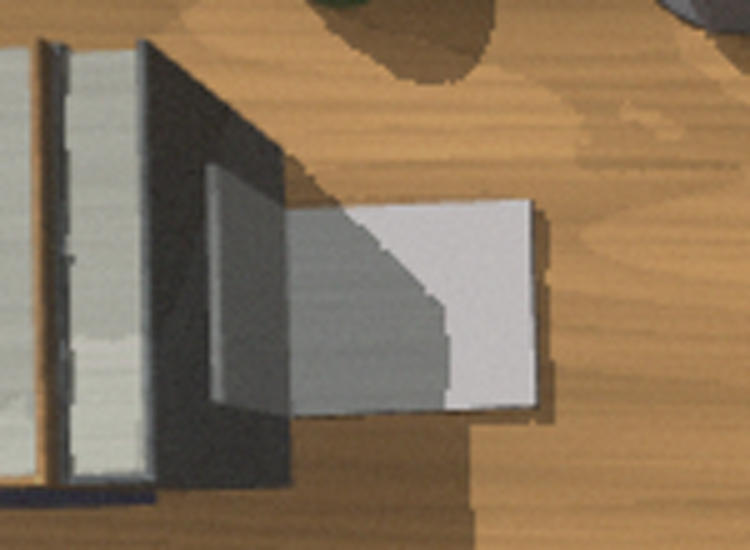

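View pics/side9.png

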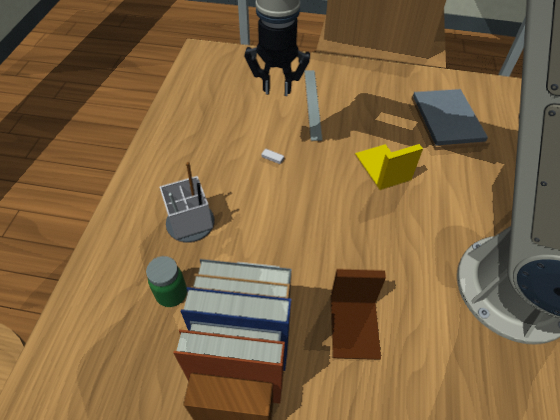

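View pics/top9.png

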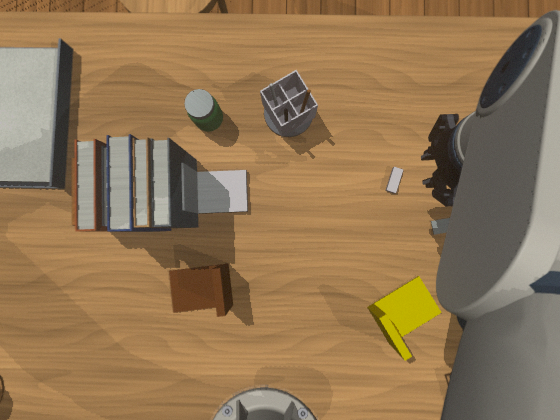

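In the top crop the plate (207–222, 165–405) stands against the dark face and the foot runs out to (530,205)–(537,408). I check this numerically.

```bash
python3 - <<'E'
from h import *
t=np.load("top9.npz"); v,u=np.mgrid[0:420,0:560]; P=dep("top",np.c_[u.ravel(),v.ravel()],t['d'])
o=np.array([536,160.3]); X=np.array([.998,.0617]);Y=np.array([-.0617,.998])
q=np.c_[(P[:,:2]-o)@X,(P[:,:2]-o)@Y,P[:,2]]
f=q[(q[:,2]>11)&(q[:,2]<24)&(abs(q[:,0])<60)&(q[:,1]>-125)&(q[:,1]<-8)]
r=cv2.minAreaRect(f[:,:2].astype(np.float32)); print("foot in books frame",cv2.boxPoints(r).round(1).tolist())
pl=q[(q[:,2]>30)&(q[:,2]<124)&(abs(q[:,0])<40)&(q[:,1]>-20)&(q[:,1]<20)]
A=np.c_[pl[:,0],pl[:,2],np.ones(len(pl))]; s=np.linalg.lstsq(A,pl[:,1],rcond=None)[0]; print("plate inner y",s,(pl[:,1]-A@s).std())
fc=q[(q[:,2]>30)&(q[:,2]<190)&(abs(q[:,0])>50)&(abs(q[:,0])<72)&(abs(q[:,1])<20)]; print("face y",np.median(fc[:,1]),"plate median",np.median(pl[:,1]))
d=np.load("top0.npz")['p'].astype(int)-t['p']; m=abs(d).max(2)>40
for n,b in(("jar",(185,85,215,130)),("caddy",(260,70,318,135)),("eraser",(384,165,405,195)),("brown",(168,262,232,316)),("yellow",(368,276,440,350))): print(n,m[b[1]:b[3],b[0]:b[2]].mean().round(3))
E
```

```text
foot in books frame [[-44.79999923706055, -110.19999694824219], [45.099998474121094, -110.4000015258789], [45.400001525878906, -8.0], [-44.599998474121094, -7.800000190734863]]
plate inner y [ 5.33843951e-04  3.93455983e-04 -3.94554975e+00] 0.32527966483431403
face y 0.13235521400391853 plate median -3.9068798005952585
jar 0.0
caddy 0.0
eraser 0.0
brown 0.0
yellow 0.015
```

```bash
python3 -c "
from rig import *
print(sign_off())"
```

```text
the job is handed in; nothing more can be done
None
```

The bookend stands on its foot again, with its upright back flat against the end book. I tipped it over its heel by pushing the foot, then pushed the foot's end face along the table with two fingers. On the way I turned it about 8.6° to square it with the book. It was never gripped or lifted.

**Last checks, after the arm had backed off:**
- **Against the book:** the plate's inner face lies 3.9–4.0 mm in front of the book face. That is the plate's own thickness, so any gap is within measuring error.
- **Squareness:** the plate is parallel to the face and upright to about 0.03°.
- **Position:** its centre is within about 0.5 mm of the middle of the face.
- **Force and time:** the readings I took peaked at about 9 N, on the final press. I did not log force continuously between readings. The arm's clock stood at about 15 s when I handed in.
- **Other things on the table:** jar, caddy, eraser and the brown look-alike show no change in the top picture. About 1.5% of the pixels around the yellow one changed. I put that down to the arm's shadow, as nothing came near it, but did not check further.

One measurement failed partway: the arm hid the bookend from the top camera during the push. I measured it from the side view instead.

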